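Level the spare-wheel balance at the toy fair

ROBOT

A 6-joint arm with a two-finger parallel gripper is mounted at the origin on the work surface. World frame = base frame: x ahead of the robot, y to its left, z up, the work surface at z = 0. Lengths are in m, angles in rad, forces in N, time in s.
With the tool pointing down it reaches from about 0.4 to 0.925 m from the base axis. Payload 12.5 kg.
Tool frame: the origin (TCP) lies midway between the tips of the shut fingers; the grasp point (between the pads) lies 19 mm behind it; z points along the fingers, y is the direction in which the jaws open and shut (so a half turn about z gives the same grasp; the last joint's range is limited). The gripper opens to 95 mm and grips with 3 to 60 N. Pads are 20 mm wide; open, the fingers measure 119 mm over their backs; the gripper's body (75 mm by 180 mm) begins 59 mm behind the grasp point.
Start: joints at [1.216, 0.491, 1.559, -0, 1.092, -0.106], TCP at [0.154, 0.606, 0.215] pointing down, gripper open.
Joint ranges: [-3.1, 3.1], [-0.84, 2.19], [0.05, 2.79], [-1.13, 4.28], [0.06, 2.93], [-2.69, 2.69]. Speed limits (rad/s): [2.22, 2.22, 2.79, 3.14, 3.14, 3.14].

INTERFACE

Orientations are given as a unit quaternion [x, y, z, w].
In Python, from rig import * gives the robot as it stands.
- The arm moves only by the tool jog_arm, never from a script. Its argument "motion" is a list of rows, each a list of 3 entries, a list of its own where there are three numbers: the closure, from -1 (fully open) to 1 (shut), then the shift along the tool's x, y, z in m, then the turn, a rotation vector about the tool's x, y, z in rad. A call has 1 to 5 rows; each row is the pose to reach, as a shift and turn from the pose commanded when the call began, along the tool's axes at that moment; what a row does not reach only later rows make up. A row lasts 1/10 s, in which the tool goes at most 50 mm and 8.59 degrees, less where a joint would pass 70% of its speed; a pose out of reach is approached as far as the arm can. A call with a gripper value outside its range is refused whole. The fingers move at their own pace and stop on an object; "grip_force" is the grip in N (left out, the last holds). Time passes only in rows, so rows that repeat a pose let the fingers close. It gives the time, the measured TCP pose, the force and the opening at its end, in the units of the state.
- observe(): the state, without advancing time (a new reading comes with each control period).
- capture(name): name is "side" or "top" or "wrist"; returns (picture, depth): 420x560x3 uint8, red, green, blue; 420x560 float32, m along the optical axis (not along the pixel's ray), 0 where there is no reading.
- camera_info(name): a dict with "vertical_fov" (degrees; the focal length in pixels is half the picture's height over the tangent of half this angle, whatever the lens; pixels are square), "cx", "cy" (the principal point, pixels), "R" (3x3) and "t" (3): a world point X has camera coordinates R X + t. Camera axes: x right, y down, z forward; pixel columns grow to the right and rows downward; lengths in m; the calibration is good to about 2 mm. The wrist camera is an equidistant fisheye: a pixel r from the principal point sees the ray r / f radians off the axis. A picture is of the moment at which its call begins: read the wrist's pose just before it. camera_info takes no time and is no camera call; for the wrist camera it gives the pose at the moment of the call.
- sign_off(): hands the job in, once; it reports no verdict.
Trained networks look in the newest picture that a camera, given by its name, has taken for a name from the list of things; names that differ only in an ending like _2 or _b are one class to them, and where a whole thing is asked for, a point or a joint stands for the part that bears it (a point fixed in the world has none). Each returns a list of dicts, best first, with "p" (0 to 1); they miss things now and then, are a little off and sometimes report something else, mostly with a low value. They report only what shows in the picture. A call takes as long as a camera call.
- regions_of(camera, thing): "mask" (420x560 bool, what is visible of it) and "at" ([row, column] in pixels, amid what is visible of it).
The state is a dict: "time": time; "qpos": joint angles; "joint_velocities": joint speeds; "effort": joint torques, N m; "tool_pos": TCP position; "eef_rot": TCP orientation; "contact_force": force on the tool from outside, world axes, zero at the start; "wrist_torque": the same for the moment, N m; "opening": finger opening in m.
Only numpy, scipy, OpenCV 4.12 (cv2) and the standard library are available. Lean on these libraries where they do the work, as an engineer would, in place of code of your own. Each camera call takes 0.05 s, during which the arm holds its last target. There are 200 camera calls.

TASK

The stall balance is weighing out two equal lots of toy wheels, and the pan with the red edges hangs low. Take the aluminium wheel off the top of that pan's pile and thread it, flange down, onto the empty post of the white-edged pan, feeling for the post with a gentle touch and setting the wheel fully down, so that the two pans come to rest level. Leave the other two wheels on their posts, never press hard on the balance (nothing over about 20 N), and do not disturb the goods around it.

Things in the scene. Friction and masses are not known exactly. Their poses are not given: they have to be found in the camera images.
- balance: blue two-pan balance, heavy and fixed, turned any way round. Origin: underside centre of its foot (130 x 300 mm); z up, y along the beam to the red-edged pan. Pivot 78 mm up, pans 120 mm either side of it along y; each pan 185 (x) by 105 (y) mm, 7 mm lips on two edges, stays horizontal, upper surface 112 mm above the table at level. A red pointer rises 57 mm above the pivot.
- beam (a joint): beam tilt, rad: 0 = level, negative = red-edged pan low, white-edged pan high; stops at -0.12 (start) and +0.12, where a pan is 14 mm off its level height. Soft centring spring, damped: 10 g more on one side tips it 0.02 rad. With wheel_a off both pans, 0.6 to 1.8 N down on the white-edged pan carries it through its 29 mm of travel; at the stop it is rigid.
- red_slot (a point): centre of the slot of the empty post on the red-edged pan, on the pan's upper surface; axes as the balance's. The slot runs along y. The steel post (12 mm across, 48 mm high above the pan, tip chamfered 2 mm) is clamped somewhere within 13 mm either way of this point along y (at x = 0); where is not measured, so it must be felt for or seen. It stays put if pushed lightly (up to 20 N).
- white_slot (a point): centre of the slot of the empty post on the white-edged pan, on the pan's upper surface; axes as the balance's. The slot runs along y. The steel post (12 mm across, 48 mm high above the pan, tip chamfered 2 mm) is clamped somewhere within 13 mm either way of this point along y (at x = 0); where is not measured, so it must be felt for or seen. It stays put if pushed lightly (up to 20 N).
- red_stack (a point): foot of the fixed post on the red-edged pan, on the pan's upper surface, 88 mm from the slot's centre towards +x of the balance. Steel, 12 mm across, 62 mm high above the pan. It starts with the brass wheel below and wheel_a on top of it, both flange down.
- white_stack (a point): foot of the fixed post on the white-edged pan, on the pan's upper surface, 88 mm from the slot's centre towards +x of the balance. Steel, 12 mm across, 62 mm high above the pan. It starts with wheel_b alone, flange down.
- wheel_a: aluminium spare toy wheel, 120 g: a round flange 64 mm across and 10 mm thick with a hub 36 mm across standing on it to 28 mm total height, bore 15 mm right through. Origin on the bore axis at the underside of the flange, z up along the axis. Starts on top of the brass wheel on the red-edged pan.
- wheel_b: aluminium spare toy wheel, 120 g: a round flange 64 mm across and 10 mm thick with a hub 36 mm across standing on it to 28 mm total height, bore 15 mm right through. Origin on the bore axis at the underside of the flange, z up along the axis. Starts on the fixed post of the white-edged pan and stays there.
- brass_wheel: brass spare toy wheel, 240 g (give or take 7 g): a round flange 64 mm across and 10 mm thick with a hub 36 mm across standing on it to 28 mm total height, bore 15 mm right through. Origin on the bore axis at the underside of the flange, z up along the axis. Starts under wheel_a on the red-edged pan and stays there.
- red_car: red die-cast toy car, 100 x 42 x 42 mm, bystander; origin at its underside centre.
- blue_tin: blue tin box, 114 x 164 x 64 mm with a wire handle to 81 mm, bystander; origin at its underside centre.
- wax_can: small round can, yellow label, 56 mm across and 70 mm high, bystander; origin at its underside centre.

How it is judged:
By the outcome, as a careful person would: the job done as asked, in the order asked, and still so for the second after the job is handed in, with the robot touching nothing.
It also fails if it takes over 64 s, if anything falls off the work surface, if the arm or the gripper's body presses on something with over 40 N, if the wrist force passes 120 N, or if a joint passes its speed limit or range.

## Working session

There is one attempt and no reset: what is moved stays moved. The work goes in short steps, Python scripts to look and compute and a tool call to move; the robot and the scene stay as the last step left them, time stands still between calls to the robot, and variables do not carry over. Pictures are saved under pics/ and viewed, about 8 in all and at most 12, crops included, and the job is handed in when it is done.

Besides the shell and the picture viewer there is one more tool, called as name([rows], argument=value, ...), one row to a line, values as JSON. jog_arm: Moves the arm, as the interface text tells. Its arguments: {"type":"object","properties":{"motion":{"type":"array","items":{"type":"array"}},"grip_force":{"type":"number"}},"required":["motion"]}

```bash
mkdir -p pics; ls; cat > h.py <<'E'
from rig import *
import numpy as np, cv2
from scipy.spatial.transform import Rotation as Ro
def f_of(ci): return 210/np.tan(np.radians(ci["vertical_fov"])/2)
def unproj(name,ci,depth):
    h,w=depth.shape; v,u=np.mgrid[:h,:w].astype(float); f=f_of(ci)
    x=(u-ci["cx"])/f; y=(v-ci["cy"])/f
    if name=="wrist":
        r=np.hypot(x,y)+1e-9; t=np.tan(np.minimum(r,1.5))/r; x,y=x*t,y*t
    P=np.dstack([x*depth,y*depth,depth])-np.array(ci["t"])
    return P@np.array(ci["R"])
def proj(name,ci,X):
    c=np.array(ci["R"])@np.array(X)+ci["t"]; f=f_of(ci)
    x,y=c[:2]
    if name=="wrist":
        r=np.hypot(x,y)+1e-9; th=np.arctan2(r,c[2]); return ci["cx"]+f*th*x/r, ci["cy"]+f*th*y/r
    return ci["cx"]+f*x/c[2], ci["cy"]+f*y/c[2]
def snap(name,file=None):
    ci=camera_info(name); p,d=capture(name)
    if file: cv2.imwrite("pics/"+file,p[:,:,::-1])
    return p,d,ci,unproj(name,ci,d)
E
python3 - <<'E'
from h import *
s=observe(); print({k:np.round(v,3) for k,v in s.items()})
for n in ("top","side"):
    p,d,ci,P=snap(n,n+"0.png"); print(n,np.round(-np.array(ci["R"]).T@ci["t"],3),ci["vertical_fov"])
    np.savez(n+"0.npz",p=p,d=d,P=P)
    for t in ("balance","wheel_a","brass_wheel","red_slot","white_slot","red_car","blue_tin","wax_can"):
        for r in regions_of(n,t)[:3]:
            m=r["mask"]&(d>0); q=P[m]
            print(t,round(r["p"],2),np.round(r["at"]),m.sum(),np.round(np.median(q,0),3) if len(q) else "",np.round(np.percentile(q,[2,98],axis=0),3).tolist() if len(q) else "")
cv2.imwrite("pics/both0.png",np.vstack([cv2.imread("pics/top0.png"),cv2.imread("pics/side0.png")])[:, :])
E
```

```text
pics
{'time': np.float64(0.0), 'qpos': array([ 1.216,  0.492,  1.559, -0.   ,  1.092, -0.106]), 'joint_velocities': array([-0.   ,  0.   ,  0.001,  0.002,  0.001,  0.   ]), 'effort': array([ 0.0000e+00, -6.1261e+01, -2.5819e+01,  6.9000e-02,  4.8000e-02,
       -0.0000e+00]), 'tool_pos': array([0.154, 0.606, 0.214]), 'eef_rot': array([ 0.124,  0.992, -0.001, -0.   ]), 'contact_force': array([ 0.001, -0.015,  0.313]), 'wrist_torque': array([ 0.014,  0.006, -0.022]), 'opening': np.float64(0.095)}
top [0.306 0.025 1.587] 44.68503712974933
balance 0.61 [206. 282.] 5787 [0.577 0.025 0.098] [[0.401, -0.063, 0.016], [0.734, 0.131, 0.136]]
balance 0.36 [192. 146.] 363 [0.622 0.429 0.067] [[0.599, 0.408, 0.002], [0.65, 0.458, 0.075]]
wheel_a 0.58 [249. 264.] 385 [0.444 0.063 0.136] [[0.415, 0.034, 0.111], [0.474, 0.091, 0.157]]
wheel_a 0.53 [167. 255.] 349 [0.677 0.089 0.138] [[0.651, 0.063, 0.127], [0.71, 0.121, 0.159]]
brass_wheel 0.47 [243. 285.] 1807 [0.45  0.005 0.098] [[0.395, -0.068, 0.091], [0.503, 0.11, 0.107]]
red_slot 0.8 [246. 284.] 1869 [0.45  0.005 0.098] [[0.395, -0.07, 0.091],
[... 944 characters left out ...]
 0.044]]
brass_wheel 0.15 [195. 254.] 300 [0.448 0.048 0.136] [[0.419, 0.03, 0.127], [0.474, 0.079, 0.155]]
red_slot 0.86 [219. 262.] 1265 [ 0.454 -0.016  0.098] [[0.397, -0.077, 0.095], [0.505, 0.106, 0.14]]
white_slot 0.64 [203. 351.] 1241 [0.687 0.011 0.127] [[0.632, -0.051, 0.121], [0.745, 0.135, 0.173]]
red_car 0.9 [191. 226.] 395 [0.343 0.312 0.026] [[0.295, 0.288, 0.001], [0.387, 0.35, 0.044]]
red_car 0.57 [227. 306.] 6336 [0.575 0.001 0.066] [[0.408, -0.072, 0.006], [0.732, 0.119, 0.144]]
blue_tin 0.86 [362. 254.] 5817 [ 0.46  -0.441  0.064] [[0.398, -0.493, 0.011], [0.522, -0.332, 0.067]]
wax_can 0.77 [175. 311.] 347 [0.625 0.414 0.046] [[0.601, 0.404, 0.003], [0.651, 0.452, 0.071]]
```

```bash
python3 -c "import rig;print([x for x in dir(rig) if x[0]!='_'])"
```

```text
['MotionError', 'camera_info', 'capture', 'observe', 'regions_of', 'sign_off']
```

```bash
python3 - <<'E'
from h import *
a=cv2.imread("pics/top0.png")[130:290,220:340]; b=cv2.imread("pics/side0.png")[150:290,215:405]
a=cv2.resize(a,(420,560),interpolation=cv2.INTER_CUBIC); b=cv2.resize(b,(380,280),interpolation=cv2.INTER_CUBIC)
c=np.zeros((560,800,3),np.uint8); c[:,:420]=a; c[:280,420:]=b
c[280:,420:]=cv2.resize(cv2.imread("pics/top0.png"),(380,280)); cv2.imwrite("pics/v1.png",c)
T=np.load("top0.npz");P=T["P"]
m=(P[...,2]>.085)&(P[...,0]>.38)&(P[...,0]<.77)&(abs(P[...,1]-.02)<.14)
for lo,hi in ((.38,.52),(.62,.76)):
    q=m&(P[...,0]>lo)&(P[...,0]<hi); pts=P[q][:,:2].astype(np.float32)*1000
    print(cv2.minAreaRect(pts))
# wheel circles: flange
for n in ("top","side"):
  Z=np.load(n+"0.npz");P=Z["P"]
  for lo,hi in ((.38,.52),(.62,.76)):
    q=(P[...,2]>.145)&(P[...,2]<.165)&(P[...,0]>lo)&(P[...,0]<hi)&(P[...,1]<.13)&(P[...,1]>-.1); print(n,"hub top",q.sum(),np.round(P[q].mean(0),4), cv2.minEnclosingCircle(P[q][:,:2].astype(np.float32)))
E
```

```text
((458.4010009765625, 21.15131378173828), (121.878173828125, 187.59898376464844), 6.707259178161621)
((679.5685424804688, 46.70055389404297), (120.36339569091797, 187.06552124023438), 6.293517112731934)
top hub top 126 [0.4451 0.06   0.1531] ((0.4523342251777649, 0.027936849743127823), 0.05471361428499222)
top hub top 107 [0.6802 0.0844 0.1538] ((0.6960416436195374, 0.03601068630814552), 0.07708034664392471)
side hub top 111 [0.4476 0.051  0.1521] ((0.45966094732284546, 0.025563988834619522), 0.056347839534282684)
side hub top 136 [0.6841 0.0613 0.1537] ((0.6858764886856079, 0.049886785447597504), 0.05496519058942795)
```

View pics/v1.png

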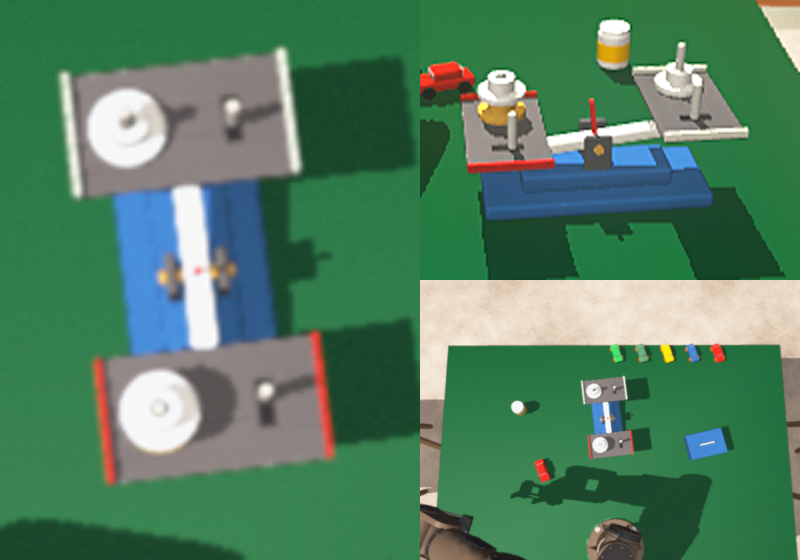

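The crop shows the top view on the left: white-edged pan above with wheel_b at (127,120) and its bare post at (232,108). The red-edged pan is below, with wheel_a at (159,408) and its bare post at (265,390). The side view confirms that red is low. The beam is yawed about 6.4°, and the goods are well clear. Next I compute a look pose.

```bash
cat >> h.py <<'E'
def ray(name,ci,u,v,z):
    f=f_of(ci);x=(u-ci["cx"])/f;y=(v-ci["cy"])/f
    if name=="wrist":
        r=np.hypot(x,y)+1e-9;t=np.tan(r)/r;x,y=x*t,y*t
    R=np.array(ci["R"]);o=-R.T@ci["t"];d=R.T@[x,y,1]
    return o+d*(z-o[2])/d[2]
def go(target,yaw,s=None):
    "shift and turn in tool axes to tool pointing down with tool-y at world angle yaw (deg)"
    s=s or observe(); R=Ro.from_quat(s["eef_rot"]); a=np.radians(yaw)
    y=np.array([np.cos(a),np.sin(a),0]);z=np.array([0,0,-1.]);T=Ro.from_matrix(np.column_stack([np.cross(y,z),y,z]))
    d=R.inv().apply(np.array(target)-s["tool_pos"]); r=(R.inv()*T).as_rotvec()
    print("t",round(s["time"],2),"shift",np.round(d,4).tolist(),"turn",np.round(r,4).tolist(),"F",np.round(s["contact_force"],2),"op",round(float(s["opening"]),4),"pos",np.round(s["tool_pos"],4))
E
python3 - <<'E'
from h import *
ci=camera_info("top")
A=ray("top",ci,220+159/3.5,130+408/3.5,.156);B=ray("top",ci,220+127/3.5,130+122/3.5,.160)
W=ray("top",ci,220+232/3.5,130+103/3.5,.174)
print(A,B,W,np.degrees(np.arctan2(*(B-A)[1::-1])))
go([.50,.03,.36],6.4)
E
```

```text
[0.44323001 0.06353183 0.156     ] [0.67826996 0.08988111 0.16      ] [0.69024845 0.0038586  0.174     ] 6.396467342248635
t 0.9 shift [-0.4772, -0.4728, -0.1454] turn [0.0002, -0.0001, 1.2103] F [ 0.22  0.44 -0.02] op 0.0955 pos [0.1539 0.6058 0.2147]
```

jog_arm([
  [-1,[-0.03,-0.03,-0.05],[0,0,0.15]],
  [-1,[-0.06,-0.06,-0.1],[0,0,0.3]],
  [-1,[-0.1,-0.1,-0.14],[0,0,0.45]],
  [-1,[-0.135,-0.135,-0.145],[0,0,0.6]],
  [-1,[-0.17,-0.17,-0.145],[0,0,0.74]],
])

```text
time: 1.4
tool_pos: [0.2558, 0.4342, 0.3535]
eef_rot: [0.477, 0.879, 0.001, 0.0]
contact_force: [0.7, 0.4, 0.0]
opening: 0.0955
```

```bash
python3 -c "
from h import *
go([.50,.03,.36],6.4)"
```

```text
t 1.4 shift [-0.472, -0.0158, -0.007] turn [0.0026, -0.0016, 0.4652] F [0.69 0.43 0.05] op 0.0955 pos [0.2558 0.4342 0.3535]
```

jog_arm([
  [-1,[-0.05,0,-0.005],[0,0,0.15]],
  [-1,[-0.1,0,-0.005],[0,0,0.3]],
  [-1,[-0.15,-0.005,-0.005],[0,0,0.42]],
  [-1,[-0.2,-0.01,-0.007],[0,0,0.465]],
  [-1,[-0.25,-0.015,-0.007],[0,0,0.465]],
])

```text
time: 1.9
tool_pos: [0.3802, 0.2172, 0.359]
eef_rot: [0.665, 0.747, 0.001, 0.0]
contact_force: [0.2, 0.3, -0.7]
opening: 0.0953
```

```bash
python3 -c "
from h import *
go([.50,.03,.36],6.4)"
```

```text
t 1.9 shift [-0.1998, 0.0974, -0.0009] turn [0.0011, -0.0003, 0.0038] F [ 0.21  0.31 -0.66] op 0.0953 pos [0.3802 0.2172 0.359 ]
```

jog_arm([
  [-1,[-0.04,0.02,0],[0,0,0]],
  [-1,[-0.08,0.04,0],[0,0,0]],
  [-1,[-0.12,0.06,0],[0,0,0]],
  [-1,[-0.16,0.08,0],[0,0,0]],
  [-1,[-0.2,0.097,0],[0,0,0]],
])

```text
time: 2.4
tool_pos: [0.5002, 0.0299, 0.3587]
eef_rot: [0.665, 0.747, 0.0, 0.0]
contact_force: [1.4, 0.2, 0.9]
opening: 0.0948
```

```bash
python3 - <<'E'
from h import *
observe();p,d,ci,P=snap("wrist"); p,d,ci,P=snap("wrist","w1.png")
go([.50,.03,.36],6.4)
np.savez("w1.npz",p=p,d=d,P=P)
print(np.round(-np.array(ci["R"]).T@ci["t"],3),f_of(ci))
for t in ("wheel_a","brass_wheel","white_slot","red_slot"):
    for r in regions_of("wrist",t)[:3]:
        q=P[r["mask"]&(d>0)]; print(t,round(r["p"],2),np.round(r["at"]),len(q),np.round(np.median(q,0),3),np.round(np.percentile(q,[2,98],axis=0),3).tolist())
for n,X in dict(A=(.4432,.0635,.156),B=(.6783,.0899,.160),W=(.6902,.0039,.174)).items(): print(n,np.round(proj("wrist",ci,X)))
E
```

```text
t 2.5 shift [0.002, -0.001, -0.002] turn [-0.0005, 0.0005, 0.0013] F [ 0.23  0.14 -0.07] op 0.0949 pos [0.5012 0.0281 0.358 ]
[0.495 0.1   0.528] 325.19226210127806
wheel_a 0.79 [148. 423.] 1528 [0.674 0.092 0.137] [[0.652, 0.062, 0.131], [0.708, 0.119, 0.156]]
wheel_a 0.6 [144. 241.] 2041 [0.449 0.065 0.136] [[0.419, 0.035, 0.108], [0.476, 0.093, 0.155]]
red_slot 0.93 [184. 246.] 8388 [0.458 0.006 0.098] [[0.397, -0.071, 0.096], [0.506, 0.111, 0.143]]
A [233. 148.]
B [430. 153.]
W [429. 225.]
```

View pics/w1.png

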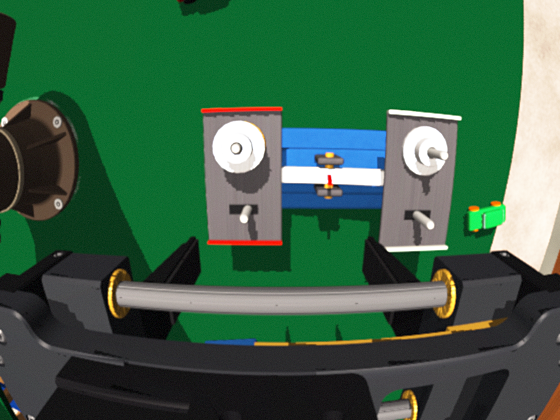

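The wrist view shows wheel_a with its post tip at about (236,148), wheel_b at (425,150), the bare red post at (246,213) and the bare white post at (425,220). All agree with the estimates. Next I fit circles to the depth points.

```bash
python3 - <<'E'
from h import *
Z=np.load("w1.npz");P=Z["P"];ci=camera_info("wrist")
for n,c,zf in (("A",(.445,.064),.136),("B",(.678,.09),.136)):
    near=np.hypot(P[...,0]-c[0],P[...,1]-c[1])<.045
    for lab,lo,hi in (("flange",zf-.006,zf+.006),("hub",zf+.012,zf+.0215)):
        q=P[near&(P[...,2]>lo)&(P[...,2]<hi)]
        (cc,rad)=cv2.minEnclosingCircle(q[:,:2].astype(np.float32)); print(n,lab,len(q),np.round(cc,4),round(rad,4),np.round(q.mean(0),4))
# tips
for n,(u,v),z in (("A tip",(236,148.5),.160),("W tip",(429,224.5),.174),("R tip",(250,208),.146)):
    print(n,np.round(ray("wrist",ci,u,v,z),4))
for n,c in (("W",(.690,.004)),("R",(.453,-.023))):
    q=P[(np.hypot(P[...,0]-c[0],P[...,1]-c[1])<.025)&(P[...,2]>(.16 if n=="W" else .134))&(P[...,2]<.18)]; print(n,len(q),np.round(q.mean(0),4),np.round(q.max(0),4),np.round(q.min(0),4))
im=Z["p"][:,:,::-1]
a=cv2.resize(im[105:190,195:280],(400,400),interpolation=cv2.INTER_CUBIC); b=cv2.resize(im[170:255,375:460],(400,400),interpolation=cv2.INTER_CUBIC)
cv2.imwrite("pics/v2.png",np.hstack([a,b]))
E
```

```text
A flange 1368 [0.4465 0.0638] 0.032 [0.4484 0.0649 0.1357]
A hub 611 [0.4463 0.0643] 0.0181 [0.447  0.0642 0.1535]
B flange 1033 [0.6828 0.0909] 0.0322 [0.6753 0.0912 0.1364]
B hub 451 [0.6826 0.0912] 0.0182 [0.6789 0.0912 0.1541]
A tip [0.4435 0.0707 0.16  ]
W tip [0.6862 0.0113 0.174 ]
R tip [ 0.4654 -0.0012  0.146 ]
W 96 [0.6891 0.0045 0.1706] [0.6961 0.0093 0.1764] [ 0.6848 -0.0021  0.1606]
R 89 [ 0.4631 -0.022   0.1436] [ 0.4687 -0.0171  0.1477] [ 0.4574 -0.0292  0.1344]
```

View pics/v2.png

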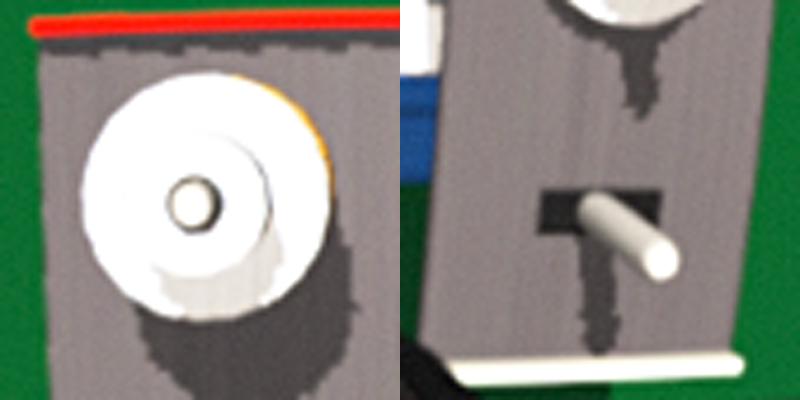

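```bash
python3 - <<'E'
from h import *
p,d,ci,P=snap("wrist","w2.png"); go([.4464,.064,.30],6.5)
np.savez("w2.npz",p=p,d=d,P=P,**{k:ci[k] for k in ("R","t","cx","cy","vertical_fov")})
for n,c,zf in (("A",(.445,.064),.136),("B",(.678,.09),.136)):
    near=np.hypot(P[...,0]-c[0],P[...,1]-c[1])<.045
    for lab,lo,hi in (("flange",zf-.006,zf+.006),("hub",zf+.012,zf+.0215)):
        q=P[near&(P[...,2]>lo)&(P[...,2]<hi)]
        (cc,rad)=cv2.minEnclosingCircle(q[:,:2].astype(np.float32)); print(n,lab,len(q),np.round(cc,4),round(rad,4))
for n,c,z0 in (("W",(.692,.004),.172),("R",(.455,-.023),.144)):
    m=(np.hypot(P[...,0]-c[0],P[...,1]-c[1])<.025)&(P[...,2]>z0)&(P[...,2]<z0+.005);q=P[m]; v,u=np.nonzero(m)
    (cc,rad)=cv2.minEnclosingCircle(q[:,:2].astype(np.float32)); print(n,len(q),np.round(q.mean(0),4),np.round(cc,4),round(rad,4),"px",u.mean(),v.mean(), np.round(ray("wrist",ci,u.mean(),v.mean(),z0+.002),4))
print(np.round(proj("wrist",ci,(.4464,.064,.16)),1))
E
```

```text
t 2.75 shift [0.0373, -0.0485, 0.0588] turn [0.0003, -0.0002, 0.0046] F [-0.95 -0.07  0.31] op 0.0952 pos [0.4989 0.0326 0.3588]
A flange 1371 [0.4464 0.0634] 0.0323
A hub 625 [0.4466 0.0639] 0.0179
B flange 1030 [0.6829 0.0905] 0.0324
B hub 445 [0.6826 0.0907] 0.0183
W 53 [0.6908 0.0039 0.1743] [0.6917 0.0037] 0.0059 px 430.8301886792453 230.62264150943398 [0.691  0.0038 0.174 ]
R 53 [ 0.4627 -0.023   0.1458] [ 0.4623 -0.0248] 0.0052 px 246.32075471698113 224.47169811320754 [ 0.4627 -0.0229  0.146 ]
[237.9 154.6]
```

jog_arm([
  [-1,[0.015,-0.02,0.02],[0,0,0.002]],
  [-1,[0.03,-0.04,0.04],[0,0,0.004]],
  [-1,[0.0373,-0.0485,0.08],[0,0,0.0046]],
  [-1,[0.0373,-0.0485,0.12],[0,0,0.0046]],
  [-1,[0.0373,-0.0485,0.12],[0,0,0.0046]],
])

```text
time: 3.25
tool_pos: [0.4444, 0.0642, 0.2357]
eef_rot: [0.666, 0.746, -0.002, -0.002]
contact_force: [-0.3, 0.1, -0.2]
opening: 0.0953
```

```bash
python3 - <<'E'
from h import *
p,d,ci,P=snap("wrist","w3.png"); go([.4465,.0638,.139],6.5)
near=np.hypot(P[...,0]-.446,P[...,1]-.064)<.045
for lab,lo,hi in (("flange",.13,.142),("hub",.148,.158)):
    q=P[near&(P[...,2]>lo)&(P[...,2]<hi)]
    cc,rad=cv2.minEnclosingCircle(q[:,:2].astype(np.float32)); print(lab,len(q),np.round(cc,4),round(rad,4),np.median(q[:,2]))
E
```

```text
t 3.3 shift [-0.0003, 0.0007, 0.0992] turn [-0.0029, -0.0005, 0.0006] F [ 0.54 -0.63  0.16] op 0.0954 pos [0.446  0.064  0.2382]
flange 2568 [0.4468 0.0638] 0.0321 0.13591385938162073
hub 1296 [0.4465 0.064 ] 0.018 0.15379977290097185
```

Consistent. Now descend gently around the hub.

jog_arm([
  [-1,[0,0.0005,0.03],[0,0,0]],
  [-1,[0,0.0005,0.06],[0,0,0]],
  [-1,[0,0.0005,0.08],[0,0,0]],
  [-1,[0,0.0005,0.094],[0,0,0]],
  [-1,[0,0.0005,0.098],[0,0,0]],
])

```text
time: 3.8
tool_pos: [0.4483, 0.0635, 0.1413]
eef_rot: [0.666, 0.746, 0.0, 0.0]
contact_force: [-0.5, 0.1, 0.6]
opening: 0.0951
```

jog_arm([
  [0.0,[0,0,0],[0,0,0]],
  [0.1,[0,0,0],[0,0,0]],
  [0.2,[0,0,0],[0,0,0]],
  [0.4,[0,0,0],[0,0,0]],
  [0.5,[0,0,0],[0,0,0]],
], grip_force=20)

```text
time: 4.3
tool_pos: [0.4475, 0.0632, 0.141]
eef_rot: [0.666, 0.746, 0.0, 0.0]
contact_force: [-1.0, 0.3, 0.1]
opening: 0.0605
```

```bash
python3 -c "
from h import *
go([.4465,.0638,.139],6.5)"
```

```text
t 4.3 shift [0.0007, -0.0009, 0.002] turn [0.0007, -0.0, -0.0011] F [-0.98  0.29  0.1 ] op 0.0605 pos [0.4475 0.0632 0.141 ]
```

jog_arm([
  [0.6,[0,-0.0005,0.001],[0,0,0]],
  [0.8,[0,-0.0005,0.001],[0,0,0]],
  [0.9,[0,-0.0005,0.001],[0,0,0]],
  [0.9,[0,-0.0005,0.001],[0,0,0]],
  [0.9,[0,-0.0005,0.001],[0,0,0]],
], grip_force=20)

```text
time: 4.8
tool_pos: [0.4468, 0.0632, 0.1395]
eef_rot: [0.666, 0.746, -0.0, -0.0]
contact_force: [0.3, 0.5, -0.1]
opening: 0.0354
```

jog_arm([
  [0.9,[0,0,0],[0,0,0]],
  [0.9,[0,0,0],[0,0,0]],
  [0.9,[0,0,0],[0,0,0]],
])

```text
time: 5.1
tool_pos: [0.4468, 0.0632, 0.1395]
eef_rot: [0.666, 0.746, 0.0, -0.0]
contact_force: [-0.4, 0.4, -1.2]
opening: 0.0354
```

```bash
python3 -c "
from h import *
for i in range(4): go([.4465,.0638,.139],6.5); camera_info('top'); capture('top')"
```

```text
t 5.1 shift [0.0006, -0.0003, 0.0005] turn [-0.0, -0.0001, -0.0011] F [-0.4   0.37 -1.18] op 0.0354 pos [0.4468 0.0632 0.1395]
t 5.15 shift [0.0007, -0.0003, 0.0006] turn [0.0, -0.0001, -0.0011] F [-0.02 -0.36 -2.21] op 0.0348 pos [0.4469 0.0632 0.1396]
t 5.2 shift [0.0006, -0.0003, 0.0005] turn [-0.0, -0.0001, -0.0011] F [-0.2  -0.89 -1.48] op 0.0355 pos [0.4468 0.0632 0.1395]
t 5.25 shift [0.0006, -0.0003, 0.0005] turn [0.0001, -0.0001, -0.001] F [ 0.03 -0.71 -1.16] op 0.0353 pos [0.4469 0.0632 0.1395]
```

Gripped (opening about 36 mm). Lift straight off the post.

jog_arm([
  [0.9,[0,0,-0.006],[0,0,0]],
  [0.9,[0,0,-0.014],[0,0,0]],
  [0.9,[0,0,-0.024],[0,0,0]],
  [0.9,[0,0,-0.036],[0,0,0]],
  [0.9,[0,0,-0.048],[0,0,0]],
])

```text
time: 5.8
tool_pos: [0.4469, 0.0632, 0.1889]
eef_rot: [0.666, 0.746, 0.0, 0.0]
contact_force: [0.5, -0.2, -0.5]
opening: 0.0353
```

jog_arm([
  [0.9,[0,0,-0.02],[0,0,0]],
  [0.9,[0,0,-0.04],[0,0,0]],
  [0.9,[0,0,-0.04],[0,0,0]],
])

```text
time: 6.1
tool_pos: [0.4478, 0.0632, 0.2303]
eef_rot: [0.666, 0.746, 0.002, 0.002]
contact_force: [0.8, -0.6, -2.7]
opening: 0.0352
```

```bash
python3 - <<'E'
from h import *
p,d,ci,P=snap("wrist","w4.png"); go([.6912,.0038,.225],6.5)
cv2.imwrite("pics/w4a.png",cv2.resize(p[90:310,140:460,::-1],(800,550)))
for lab,lo,hi in (("A hub",.13,.25),):
    m=(np.hypot(P[...,0]-.446,P[...,1]-.064)<.045)&(P[...,2]>.12); print(m.sum(), np.histogram(P[m][:,2],np.arange(.12,.26,.01)))
for r in regions_of("wrist","wheel_a")[:3]:
    q=P[r["mask"]&(d>0)]; print(round(r["p"],2),r["at"],len(q),np.round(np.percentile(q,[2,50,98],axis=0),3).tolist())
E
```

```text
t 6.15 shift [-0.0864, 0.2358, 0.0045] turn [0.003, 0.0003, -0.001] F [ 0.04  0.48 -1.33] op 0.0352 pos [0.4472 0.0632 0.2288]
47911 (array([ 266,    0,    0,    0,    0,    0,    0,    0,    0,   62, 3430,
        710, 2892,  428]), array([0.12, 0.13, 0.14, 0.15, 0.16, 0.17, 0.18, 0.19, 0.2 , 0.21, 0.22,
       0.23, 0.24, 0.25, 0.26]))
0.92 [237.7, 282.7] 6404 [[0.421, 0.047, 0.222], [0.447, 0.076, 0.228], [0.474, 0.094, 0.245]]
0.76 [205.6, 508.3] 2166 [[0.652, 0.063, 0.129], [0.67, 0.095, 0.137], [0.702, 0.12, 0.155]]
```

View pics/w4a.png

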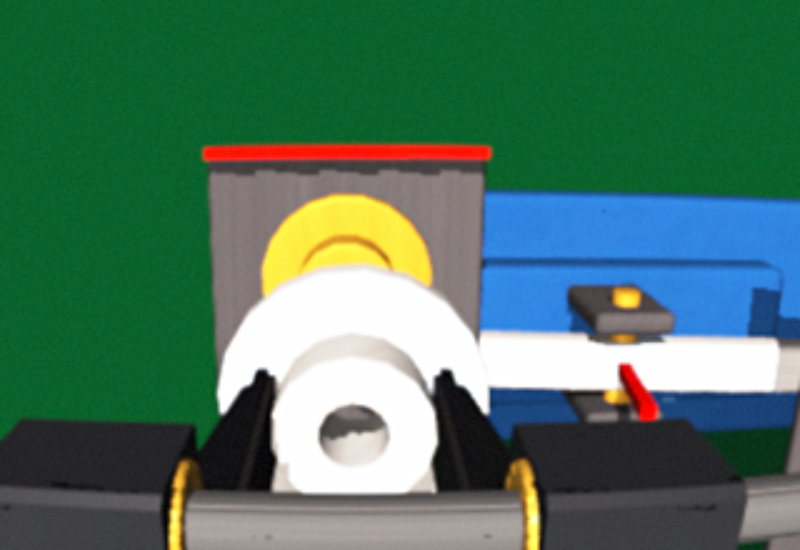

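Wheel_a is held level between the pads, with its bore at about (355,436) in the crop. The brass wheel stayed on its post. I measure the bore's offset from the TCP.

```bash
python3 - <<'E'
from h import *
p,d,ci,P=snap("wrist"); s=observe()
m=(P[...,2]>.236)&(P[...,2]<.2475)&(np.hypot(P[...,0]-.447,P[...,1]-.064)<.0235); g=p.min(2)
print(s["tool_pos"],np.median(P[m][:,2]))
# flange outer rim (upper side visible) circle fit
q=P[(P[...,2]>.219)&(P[...,2]<.231)&(np.hypot(P[...,0]-.447,P[...,1]-.064)<.04)&(g>120)]
h=cv2.convexHull(q[:,:2].astype(np.float32)*1000)[:,0]; h=h[(h[:,1]>70)]
from scipy.optimize import least_squares
print("flange",least_squares(lambda c:np.hypot(*(h-c).T)-32,[447,64]).x,len(h),np.median(q[:,2]))
k=ray("wrist",ci,282,264.2,.2433); print("bore",k, Ro.from_quat(s["eef_rot"]).inv().apply(k-s["tool_pos"]))
E
```

```text
[0.44652475 0.06319116 0.22726823] 0.24197303260867115
flange [447.4698823   64.02795964] 29 0.22415999737934883
bore [0.44776955 0.06529822 0.2433    ] [ 0.00195612  0.00146973 -0.01603185]
```

jog_arm([
  [0.9,[-0.012,0.032,0],[0,0,0]],
  [0.9,[-0.03,0.077,0],[0,0,0]],
  [0.9,[-0.047,0.125,0],[0,0,0]],
  [0.9,[-0.064,0.172,0],[0,0,0]],
  [0.9,[-0.08,0.214,0],[0,0,0]],
])

```text
time: 6.75
tool_pos: [0.6701, 0.0071, 0.2259]
eef_rot: [0.666, 0.746, -0.001, -0.001]
contact_force: [0.0, 0.4, -1.7]
opening: 0.035
```

jog_arm([
  [0.9,[-0.005,0.014,0],[0,0,0]],
  [0.9,[-0.0075,0.0215,0],[0,0,0]],
  [0.9,[-0.0075,0.0215,0.008],[0,0,0]],
  [0.9,[-0.0075,0.0215,0.015],[0,0,0]],
  [0.9,[-0.0075,0.0215,0.015],[0,0,0]],
])

```text
time: 7.25
tool_pos: [0.6893, 0.0031, 0.2113]
eef_rot: [0.666, 0.746, -0.001, -0.001]
contact_force: [0.2, -0.4, -0.4]
opening: 0.0354
```

```bash
python3 - <<'E'
from h import *
p,d,ci,P=snap("wrist"); 
for i in range(3): p,d,ci,P=snap("wrist","w5.png"); go([.6905,.0029,.19],6.5)
cv2.imwrite("pics/w5a.png",cv2.resize(p[110:310,160:440,::-1],(784,560)))
s=observe();k=s["tool_pos"];g=p.min(2)
q=P[(P[...,2]>k[2]-.009)&(P[...,2]<k[2]+.003)&(np.hypot(P[...,0]-k[0],P[...,1]-k[1])<.04)&(g>120)]
h=cv2.convexHull(q[:,:2].astype(np.float32)*1000)[:,0]; h=h[h[:,1]>k[1]*1000+8]
from scipy.optimize import least_squares
print("flange",least_squares(lambda c:np.hypot(*(h-c).T)-32,[k[0]*1000,k[1]*1000]).x,len(h))
p,d,ci,P=snap("side")
cv2.imwrite("pics/s5a.png",cv2.resize(p[130:270,280:420,::-1],(560,560),interpolation=cv2.INTER_CUBIC))
E
```

```text
t 7.35 shift [-0.0001, 0.0004, 0.0227] turn [-0.0003, -0.0001, -0.0007] F [ 1.45 -0.27 -0.2 ] op 0.035 pos [0.6901 0.0029 0.2127]
t 7.4 shift [-0.0, 0.0001, 0.0231] turn [0.0005, 0.0, -0.0008] F [-0.17 -0.71 -0.23] op 0.0353 pos [0.6904 0.0029 0.2131]
t 7.45 shift [0.0001, -0.0, 0.0232] turn [0.0007, 0.0001, -0.0008] F [-0.21  0.16 -1.54] op 0.0353 pos [0.6905 0.0028 0.2132]
flange [690.97801847   3.83087208] 20
```

View pics/s5a.png

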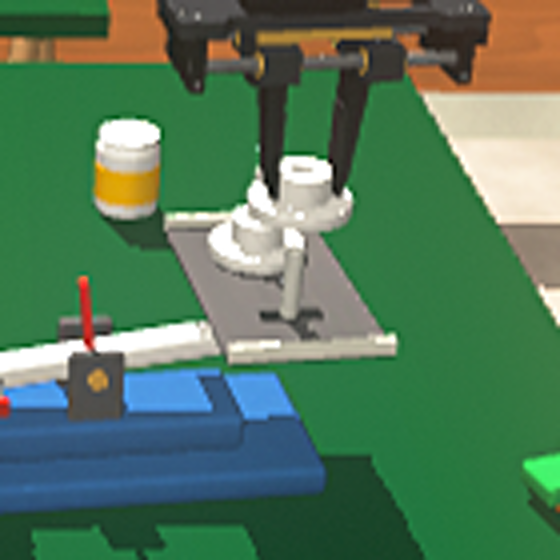

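View pics/w5a.png

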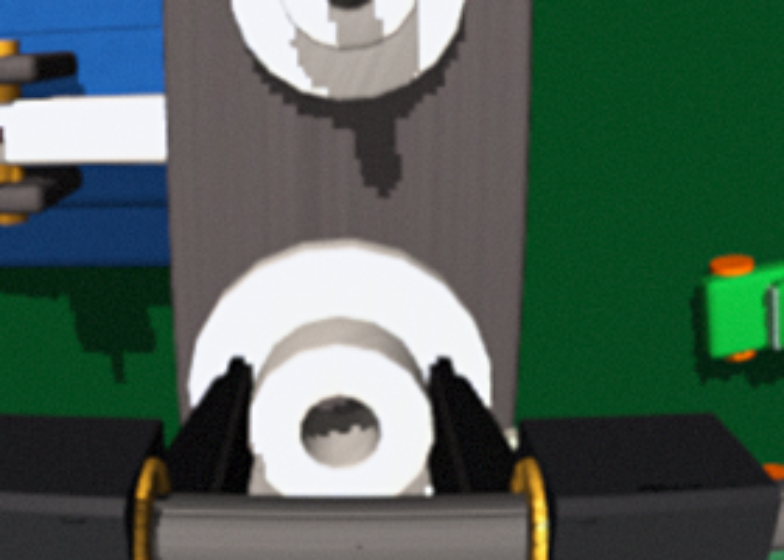

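The side view shows wheel_a held above and beyond the bare post, with the post's tip at crop (293,238). The wrist view shows the held wheel over the pan, with the flange hiding the post. I cross-check the post tip and the hub against the side camera.

```bash
python3 - <<'E'
from h import *
p,d,ci,P=snap("side"); k=observe()["tool_pos"]; print(k)
pr=lambda X: (np.array(proj("side",ci,X))-[280,130])*4
print("tip pred",pr((.6912,.0038,.1735)),"hubtop pred",pr((.691,.0038,k[2]+.0145)),"Bhub",pr((.6827,.0907,.154)))
n=np.array(ci["R"])@[.6912,.0038,.1735]+ci["t"]; print("mm/croppx",n[2]/f_of(ci)*1000/4)
c=cv2.resize(p[150:230,310:390,::-1],(600,600),interpolation=cv2.INTER_CUBIC)
for X,col in (((.6912,.0038,.1735),(0,0,255)),((.691,.0038,k[2]+.0145),(0,160,0)),((.6912,.0038,.126),(255,0,0))):
    u,v=(np.array(proj("side",ci,X))-[310,150]+.5)*7.5; cv2.circle(c,(int(u),int(v)),3,col,-1)
cv2.imwrite("pics/s6.png",c)
E
```

```text
[0.69063355 0.00274397 0.21311381]
tip pred [293.40079918 247.68545771] hubtop pred [301.4844689  167.27750712] Bhub [257.06596656 216.0339282 ]
mm/croppx 0.619077477697947
```

View pics/s6.png

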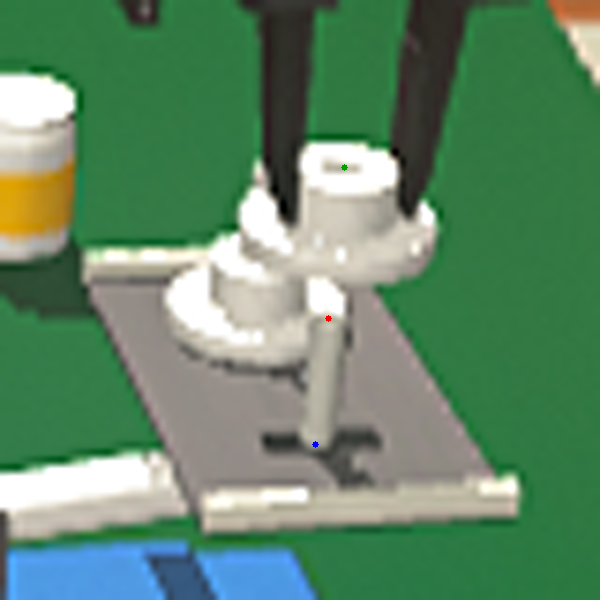

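The projections agree. The hub's dot sits in the bore at (344,167), the foot dot is on the slot, and the bright patch behind the tip is wheel_b's flange. Now lower gently until the bottom is about 10 mm past the tip height, then check whether the pan moved.

jog_arm([
  [0.9,[0,0,0.009],[0,0,0]],
  [0.9,[0,0,0.016],[0,0,0]],
  [0.9,[0,0,0.02],[0,0,0]],
  [0.9,[0,0,0.023],[0,0,0]],
  [0.9,[0,0,0.025],[0,0,0]],
])

```text
time: 8.05
tool_pos: [0.6907, 0.0026, 0.1871]
eef_rot: [0.666, 0.746, -0.0, -0.0]
contact_force: [-0.1, -0.6, -2.1]
opening: 0.0352
```

jog_arm([
  [0.9,[0,0,0.002],[0,0,0]],
  [0.9,[0,0,0.004],[0,0,0]],
  [0.9,[0,0,0.006],[0,0,0]],
  [0.9,[0,0,0.008],[0,0,0]],
  [0.9,[0,0,0.01],[0,0,0]],
])

```text
time: 8.55
tool_pos: [0.6907, 0.0027, 0.1775]
eef_rot: [0.666, 0.746, 0.0, 0.0]
contact_force: [0.2, 0.5, -0.4]
opening: 0.0353
```

```bash
cat >> h.py <<'E'
def pan(P,lab=""):
    "white pan height between stack and slot, from depth points"
    m=(np.hypot(P[...,0]-.687,P[...,1]-.050)<.012); z=P[m][:,2]; z=z[(z>.08)&(z<.14)]
    print(lab,"white pan z",len(z),np.round(np.median(z),4) if len(z) else None)
E
python3 - <<'E'
from h import *
for i in range(3):
    p,d,ci,P=snap("wrist","w7.png"); go([.6905,.0029,.14],6.5)
pan(P)
p,d,ci,P=snap("top","t7.png"); pan(P,"top")
E
```

```text
t 8.6 shift [0.0003, -0.0, 0.0371] turn [-0.0004, -0.0002, -0.0011] F [ 0.44  0.8  -0.56] op 0.0355 pos [0.6906 0.0026 0.1771]
t 8.65 shift [0.0002, -0.0001, 0.0373] turn [-0.0003, -0.0002, -0.001] F [ 0.56  1.06 -1.31] op 0.0353 pos [0.6906 0.0027 0.1773]
t 8.7 shift [0.0003, -0.0001, 0.0374] turn [-0.0002, -0.0001, -0.0011] F [-0.15  0.19 -1.1 ] op 0.0349 pos [0.6907 0.0027 0.1774]
 white pan z 937 0.1267
top white pan z 0 None
```

The pan is still at its top stop (0.127 m) with the flange 10 mm below the tip height and no added force, so it is threaded. Continue down.

jog_arm([
  [0.9,[0,0,0.005],[0,0,0]],
  [0.9,[0,0,0.01],[0,0,0]],
  [0.9,[0,0,0.015],[0,0,0]],
  [0.9,[0,0,0.02],[0,0,0]],
  [0.9,[0,0,0.025],[0,0,0]],
])

```text
time: 9.25
tool_pos: [0.6906, 0.0027, 0.152]
eef_rot: [0.666, 0.746, -0.0, -0.0]
contact_force: [0.1, 0.4, -1.3]
opening: 0.0351
```

jog_arm([
  [0.9,[0,0,0.004],[0,0,0]],
  [0.9,[0,0,0.008],[0,0,0]],
  [0.9,[0,0,0.012],[0,0,0]],
  [0.9,[0,0,0.016],[0,0,0]],
  [0.9,[0,0,0.02],[0,0,0]],
])

```text
time: 9.75
tool_pos: [0.6911, 0.0026, 0.1326]
eef_rot: [0.666, 0.746, 0.0, 0.0]
contact_force: [2.1, 0.1, 0.7]
opening: 0.0352
```

```bash
python3 - <<'E'
from h import *
for i in range(4):
    p,d,ci,P=snap("wrist","w8.png"); go([.6905,.0029,.1255],6.5)
    pan(P)
E
```

```text
t 9.8 shift [0.0002, -0.0001, 0.0062] turn [-0.0004, -0.0002, -0.0011] F [ 0.32 -0.02 -0.15] op 0.0353 pos [0.6906 0.0027 0.1317]
 white pan z 1337 0.119
t 9.85 shift [0.0002, 0.0, 0.0065] turn [-0.0007, -0.0002, -0.0011] F [ 0.3  -0.24 -0.13] op 0.0351 pos [0.6905 0.0027 0.132 ]
 white pan z 1330 0.1181
t 9.9 shift [0.0002, 0.0, 0.0068] turn [-0.0007, -0.0002, -0.001] F [-0.43  0.2   1.06] op 0.0353 pos [0.6905 0.0027 0.1323]
 white pan z 1330 0.1183
t 9.95 shift [0.0002, 0.0, 0.007] turn [-0.0006, -0.0002, -0.0011] F [-0.7   0.81  0.25] op 0.0353 pos [0.6905 0.0027 0.1325]
 white pan z 1336 0.1186
```

jog_arm([
  [0.9,[0,0,0.002],[0,0,0]],
  [0.9,[0,0,0.004],[0,0,0]],
  [0.9,[0,0,0.0055],[0,0,0]],
  [0.9,[0,0,0.0055],[0,0,0]],
  [0.9,[0,0,0.0055],[0,0,0]],
])

```text
time: 10.45
tool_pos: [0.6907, 0.0027, 0.127]
eef_rot: [0.666, 0.746, 0.0, -0.0]
contact_force: [0.6, -0.2, -0.1]
opening: 0.0353
```

```bash
python3 - <<'E'
from h import *
for i in range(2):
    p,d,ci,P=snap("wrist","w9.png"); go([.6905,.0029,.1255],6.5)
    pan(P)
E
```

```text
t 10.5 shift [0.0002, -0.0002, 0.0016] turn [0.0001, -0.0001, -0.001] F [-0.05  0.76  0.09] op 0.0351 pos [0.6907 0.0027 0.1271]
 white pan z 1334 0.1134
t 10.55 shift [0.0002, -0.0002, 0.0016] turn [0.0, -0.0001, -0.001] F [-0.5  -0.49 -0.73] op 0.0354 pos [0.6907 0.0027 0.1271]
 white pan z 1335 0.1134
```

jog_arm([
  [0.2,[0,0,0],[0,0,0]],
  [0.1,[0,0,0],[0,0,0]],
  [-0.1,[0,0,0],[0,0,0]],
  [-0.3,[0,0,0],[0,0,0]],
  [-0.3,[0,0,0],[0,0,0]],
])

```text
time: 11.05
tool_pos: [0.6907, 0.0027, 0.1271]
eef_rot: [0.666, 0.746, 0.0, -0.0]
contact_force: [-1.3, 0.4, -0.0]
opening: 0.0596
```

```bash
python3 - <<'E'
from h import *
for i in range(3):
    p,d,ci,P=snap("wrist","w10.png"); go([.6905,.0029,.1255],6.5)
    pan(P)
cv2.imwrite("pics/w10a.png",cv2.resize(p[90:310,140:460,::-1],(640,440)))
E
```

```text
t 11.1 shift [0.0002, -0.0002, 0.0016] turn [0.0, -0.0001, -0.0011] F [-0.57 -0.27 -0.31] op 0.0608 pos [0.6907 0.0027 0.1271]
 white pan z 1333 0.113
t 11.15 shift [0.0003, -0.0002, 0.0016] turn [0.0001, -0.0001, -0.0011] F [ 0.3   0.06 -0.06] op 0.0615 pos [0.6907 0.0026 0.1271]
 white pan z 1333 0.113
t 11.2 shift [0.0003, -0.0002, 0.0015] turn [0.0, -0.0001, -0.0011] F [-0.22 -0.01  0.41] op 0.0615 pos [0.6907 0.0026 0.127 ]
 white pan z 1332 0.113
```

View pics/w10a.png

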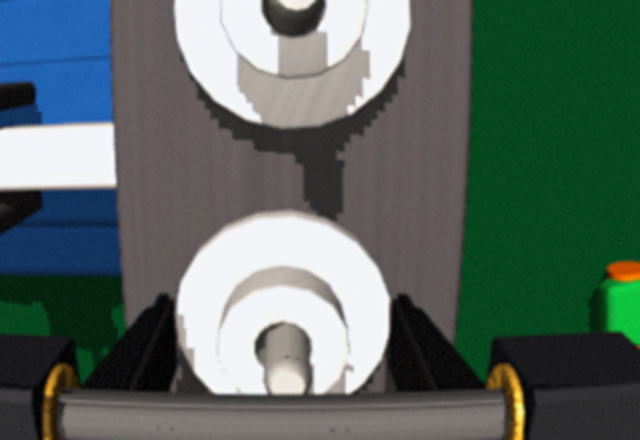

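The picture shows wheel_a threaded: the post stands through the bore at crop (288,360), and both fingers are free on either side. The pan stays at 0.113. Retreat straight up.

jog_arm([
  [-0.3,[0,0,-0.01],[0,0,0]],
  [-0.3,[0,0,-0.03],[0,0,0]],
  [-0.3,[0,0,-0.06],[0,0,0]],
  [-0.3,[0,0,-0.1],[0,0,0]],
  [-0.3,[0,0,-0.14],[0,0,0]],
])

```text
time: 11.7
tool_pos: [0.6904, 0.0027, 0.2692]
eef_rot: [0.666, 0.746, 0.0, -0.0]
contact_force: [0.6, 0.7, 0.1]
opening: 0.0619
```

jog_arm([
  [-0.3,[0,0,-0.04],[0,0,0]],
  [-0.3,[0.02,-0.08,-0.06],[0,0,0]],
  [-0.3,[0.03,-0.12,-0.08],[0,0,0]],
  [-0.3,[0.03,-0.12,-0.08],[0,0,0]],
  [-0.3,[0.03,-0.12,-0.08],[0,0,0]],
])

```text
time: 12.2
tool_pos: [0.5657, 0.0196, 0.3507]
eef_rot: [0.666, 0.746, 0.001, 0.002]
contact_force: [1.1, 0.5, -0.4]
opening: 0.062
```

```bash
python3 - <<'E'
from h import *
for i in range(6): p,d,ci,P=snap("wrist","w11.png")
go([.57,.03,.35],6.5)
for n,c in (("white pan",(.687,.05)),("red pan",(.4515,.020))):
    z=P[np.hypot(P[...,0]-c[0],P[...,1]-c[1])<.01][:,2]; print(n,len(z),np.median(z))
for n,c,zf in (("A",(.6912,.0038),.122),("B",(.6827,.0907),.122),("brass",(.4465,.0638),.122)):
    near=np.hypot(P[...,0]-c[0],P[...,1]-c[1])<.045
    for lo,hi in ((-.006,.006),(.012,.023)):
        q=P[near&(P[...,2]>zf+lo)&(P[...,2]<zf+hi)]
        cc,rad=cv2.minEnclosingCircle(q[:,:2].astype(np.float32)); print(n,len(q),np.round(cc,4),round(rad,4),round(np.median(q[:,2]),4))
for n in ("top","side"):
    p2,d2,c2,P2=snap(n,n+"9.png")
    for t in ("red_car","blue_tin","wax_can"):
        for r in regions_of(n,t)[:1]: print(n,t,round(r["p"],2),np.round(np.median(P2[r["mask"]&(d2>0)],0),3))
cv2.imwrite("pics/v9.png",np.hstack([cv2.resize(p[80:320,130:450,::-1],(480,360)),cv2.resize(p2[150:270,225:385,::-1],(320,240)).repeat(1,0) if 0 else cv2.resize(p2[145:265,240:400,::-1],(320,240))[:240].copy() if 0 else cv2.copyMakeBorder(cv2.resize(p2[150:270,215:405,::-1],(320,202)),0,158,0,0,cv2.BORDER_CONSTANT)]))
E
```

```text
t 12.5 shift [0.011, 0.0025, -0.0038] turn [-0.0012, -0.0003, -0.0012] F [-0.31 -0.27  0.36] op 0.0619 pos [0.5687 0.0188 0.3462]
white pan 172 0.1129557708543788
red pan 174 0.11192619836011997
A 1117 [0.6913 0.0035] 0.0325 0.1227
A 501 [0.6911 0.0038] 0.018 0.1406
B 1238 [0.6839 0.091 ] 0.0323 0.1226
B 495 [0.6838 0.0909] 0.0183 0.1404
brass 1215 [0.4458 0.0636] 0.0324 0.1216
brass 495 [0.4463 0.0636] 0.0182 0.1394
top red_car 0.85 [0.34  0.323 0.03 ]
top blue_tin 0.65 [ 0.453 -0.398  0.063]
top wax_can 0.74 [0.62  0.429 0.067]
side red_car 0.65 [0.337 0.31  0.026]
side blue_tin 0.9 [ 0.46  -0.44   0.064]
side wax_can 0.89 [0.626 0.414 0.043]
```

View pics/v9.png

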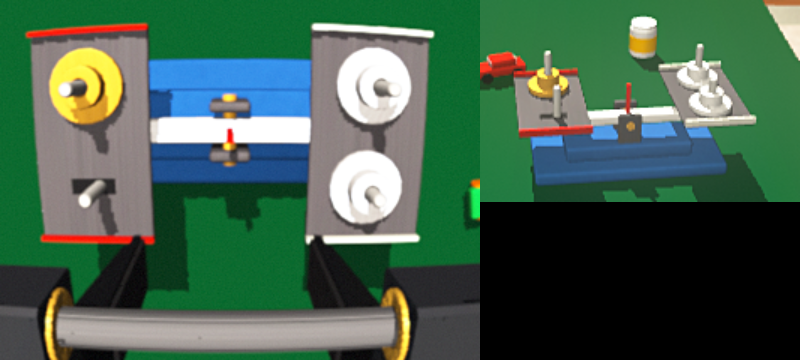

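The wrist view shows the brass wheel at (86,87), wheel_b at (374,87) and wheel_a seated at (366,187). The pans read 0.113 and 0.112, the gripper is clear, and the goods have not moved. Handing in.

```bash
python3 -c "
from rig import *
print(sign_off())"
```

```text
the job is handed in; nothing more can be done
None
```

I lifted wheel_a by its hub off the red-edged pan's pile, threaded it flange down onto the white-edged pan's empty post, and released it. The gripper was retracted clear, and the job was handed in at about 13 s, well inside the 64 s limit.

**Seating:** wheel_a sits fully down. Its flange top is 9.7 mm and its hub top 27.6 mm above the pan, and its axis is within a millimetre of the post.

**Level:** the pans rest at about 113.0 mm (white) and 111.9 mm (red). That 1 mm difference is about 0.004 rad and lies within camera accuracy.

**Threading by touch:** the force readings I saw while lowering stayed within about 2 N, which is mostly noise, so touch alone gave no clear signal. I confirmed the threading another way: the white pan had not moved when the flange was 10 mm below the post tip.

**Other wheels and goods:** the brass wheel and wheel_b are still on their posts. The car, tin and can read within about 6 mm of their first positions, and the arm never came near them.

No check failed or disagreed.

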